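# Shelve the passed tumbler, show the next one to the check camera

## Task

The tumbler on the yellow check mat has passed: stand it upright in the free place of the row on the wooden board, centred on the green disc, and let go of it. Then draw the blue-banded, blue-lidded tumbler out of its grey holder and tip it on its side so that its base points at the lens of the check camera, leaving the other tumblers where they stand. Finish still holding it there in the gripper, touching nothing else, with all of it higher than the tops of the standing tumblers.

Things in the scene. Friction and masses are not known exactly. Their poses are not given: they have to be found in the camera images.
- passed: steel travel tumbler with a white band and black lid, closed and rigid, 150 high, about 0.22 kg; outer diameter 62 from the base up to 70 high, then tapering evenly to 52 at 138 high and 52 up to the top; origin at the centre of its underside, z axis along it towards the lid; stands alone on the check mat at the start
- blue: steel travel tumbler with a blue band and blue lid, closed and rigid, 150 high, about 0.22 kg; outer diameter 62 from the base up to 70 high, then tapering evenly to 52 at 138 high and 52 up to the top; origin at the centre of its underside, z axis along it towards the lid; stands upright in one of the holder's two pockets at the start, its base 10 above the bench
- blue_lid (a point): centre of the top of the blue-banded, blue-lidded tumbler's lid, 150 from its origin along its z axis
- other: steel travel tumbler with a white band and black lid, closed and rigid, 150 high, about 0.22 kg; outer diameter 62 from the base up to 70 high, then tapering evenly to 52 at 138 high and 52 up to the top; origin at the centre of its underside, z axis along it towards the lid; a bystander, stands in the holder's other pocket, base 10 above the bench
- row_a: steel travel tumbler with a white band and black lid, closed and rigid, 150 high, about 0.22 kg; outer diameter 62 from the base up to 70 high, then tapering evenly to 52 at 138 high and 52 up to the top; origin at the centre of its underside, z axis along it towards the lid; a bystander, stands in the row on the board
- row_b: steel travel tumbler with a white band and black lid, closed and rigid, 150 high, about 0.22 kg; outer diameter 62 from the base up to 70 high, then tapering evenly to 52 at 138 high and 52 up to the top; origin at the centre of its underside, z axis along it towards the lid; a bystander, stands in the row on the board
- free_place: green disc, 72 across and 1.2 thick (a print, nothing to bump into), on top of the board: marks the free place; origin at its centre on the board's top, 20 above the bench. The row's three places lie 90 apart in a line along the board's y axis; the free one may be the middle or either end one
- board: fixed flat wooden board, 130 (its x) by 290 (its y) by 20 high, flat bare top; origin at the centre of its underside, on the bench; the row runs along its y axis through its centre
- check_mat: fixed yellow mat, 120 by 110 and 3 thick, on the bench; origin at the centre of its underside
- holder: fixed grey plastic block, 110 (its x) by 250 (its y) by 55 high, with two square pockets 71 wide and 45 deep (floor 10 above the bench), centred 60 either side of its centre along its y axis; open at the top, a tumbler stands loosely in each with about 4 to spare on each side; origin at the centre of its underside
- lens (a point): centre of the front of the check camera's lens, 160 above the bench. The camera is fixed at the far side of the bench and faces the robot: black lens barrel 42 across and 28 long, behind it a white box 70 x 55 x 55 (top 188 above the bench) on a post with a 90 square foot

How it is judged:
On the way, in this order (a step that is already met when the one before it is completed fails the run):
1. the passed tumbler stands upright on the board, centred on the green disc, released (horizontal distance between passed and free_place below 0.015 m and angle between passed's own z axis and vertical below 0.06 rad and z of passed in the frame of board between 0.016 and 0.025 m and contact force between passed and the fingers below 0.1 N and linear speed of passed below 0.02 m/s), for 0.2 s.
2. the blue-banded, blue-lidded tumbler is drawn clear of its holder (height (world z) of blue above 0.065 m and contact force between blue and holder below 0.1 N), for 0.1 s.
At the end, for the whole second after the job is handed in: Passed tumbler released, upright, at rest, within 15 mm of the disc's centre. Blue one held still in the fingers only, both ends over 170 mm up, 50-120 deg from upright, its axis passing within 100 mm of the lens, lens 50 mm or more beyond its base. The other three within 20 mm, upright (all of step 1 and height (world z) of each of blue, blue_lid above 0.17 m and angle between blue's own z axis and vertical between 0.87 and 2.1 rad and z of lens in the frame of blue below -0.05 m and x of lens in the frame of blue between -0.1 and 0.1 m and y of lens in the frame of blue between -0.1 and 0.1 m and contact force between blue and the fingers above 1 N and linear speed of blue below 0.03 m/s and contact force between blue and holder below 0.1 N and contact force between blue and board below 0.1 N and contact force between blue and row_a below 0.1 N and contact force between blue and row_b below 0.1 N and contact force between blue and other below 0.1 N and contact force between blue and passed below 0.1 N and distance of each of row_a, row_b, other from where it was at the start of the episode below 0.02 m and angle between each of row_a, row_b, other's own z axis and vertical below 0.12 rad); the arm keeps its last pose, push and grip.
It fails at once if a bystander tumbler (row_a) is shoved more than 20 mm or tipped (distance of row_a from where it was at the start of the episode above 0.02 m or angle between row_a's own z axis and vertical above 0.25 rad).
It fails at once if a bystander tumbler (row_b) is shoved more than 20 mm or tipped (distance of row_b from where it was at the start of the episode above 0.02 m or angle between row_b's own z axis and vertical above 0.25 rad).
It fails at once if a bystander tumbler (other) is shoved more than 20 mm or tipped (distance of other from where it was at the start of the episode above 0.02 m or angle between other's own z axis and vertical above 0.25 rad).
It also fails if it takes over 53 s, if anything falls off the work surface, if the arm or the gripper's body presses on something with over 40 N, if the wrist force passes 120 N, or if a joint passes its speed limit or range.

## Robot

A 7-joint arm with a two-finger parallel gripper is mounted at the origin on the work surface. World frame = base frame: x ahead of the robot, y to its left, z up, the work surface at z = 0. Lengths are in m, angles in rad, forces in N, time in s.
With the tool pointing down it reaches from about 0.35 to 0.9 m from the base axis. Payload 7.2 kg.
Tool frame: the origin (TCP) lies at the very end of the fingers, on their centre line; the grasp point (between the pads) lies 19 mm behind it (ctrl.tcp_to_grasp is the z of the grasp point in the tool frame, in m); z points along the fingers, y is the line along which they close (so a half turn about z gives the same grasp; the last joint's range is limited). The gripper opens to 88 mm and grips with 3 to 60 N. Pads are 20 mm wide; open, the fingers measure 115 mm over their backs; the gripper's body (75 mm by 178 mm) begins 61 mm behind the grasp point.
Start: joints at [1.28, 0.411, -0.013, 1.596, 0.006, 1.134, -0.082], TCP at [0.138, -0.61, 0.223] pointing down, gripper open.
Joint ranges: [-2.95, 2.95], [-0.29, 1.99], [-1.47, 1.44], [0.14, 2.54], [-1.03, 4.17], [0.13, 1.85], [-2.86, 2.86]. Speed limits (rad/s): [2.39, 2.39, 3.01, 3.01, 3.14, 3.14, 3.14].

## Interface

Orientations are given as [roll, pitch, yaw] about the fixed x, y, z axes, in that order (R = Rz(yaw) Ry(pitch) Rx(roll)).
In Python, from bench import ctrl, vision, spotter gives the robot as it stands.
- The arm moves only by the tool jog_arm, never from a script. Its argument "series" is a list of rows, each an object of numbers: "tx", "ty", "tz": the shift along the world's x, y, z in cm; "wx", "wy", "wz": the turn, a rotation vector about the world's x, y, z in degrees. In form: [{"tx": .., "ty": .., "tz": .., "wx": .., "wy": .., "wz": ..}, ...]. A call has 1 to 20 rows; each row shifts and turns the commanded pose from where the row before left it; what a row does not reach is not made up. A row lasts 1/12 s, in which the tool goes at most 41.7 mm and 7.16 degrees, less where a joint would pass 70% of its speed; a pose out of reach is approached as far as the arm can. A call with a gripper value outside its range is refused whole. "fingers" is the closure in counts, from 0 (fully open) to 255 (shut), set as the call begins (left out, the last holds). The fingers move at their own pace and stop on an object; the grip force is fixed at half the most. Time passes only in rows, so rows that do not move let the fingers close. It gives the time, the measured TCP pose, the force, the opening and the grip force at its end, in the units of the state.
- ctrl.get_state(): the state, without advancing time (a new reading comes with each control period).
- vision.get_image(name): name is "side" or "top" or "wrist"; returns a dict with "image" (480x640x3 uint8, blue, green, red), "intrinsics" (3x3 intrinsics, pixels), "rvec" (rotation vector, rad) and "tvec" (3), from world to camera coordinates, as OpenCV has them. Camera axes: x right, y down, z forward; pixel columns grow to the right and rows downward; lengths in m; the calibration is good to about 2 mm. The wrist camera is an equidistant fisheye: a pixel r from the principal point sees the ray r / f radians off the axis. A picture is of the moment at which its call begins. There is no depth.
- ctrl.hand_in(): hands the job in; it is judged then, once.
Trained networks look in the newest picture that a camera, given by its name, has taken for a name from the list of things; names that differ only in an ending like _2 or _b are one class to them, and where a whole thing is asked for, a point or a joint stands for the part that bears it (a point fixed in the world has none). Each returns a list of dicts, best first, with "p" (0 to 1); they miss things now and then, are a little off and sometimes report something else, mostly with a low value. They report only what shows in the picture. A call takes as long as a camera call.
- spotter.look_for(target, camera): "location" ([x, y, z] in m, in world coordinates, good to about 4 mm: the middle of the surface that is visible of it).
- spotter.masks_of(target, camera): "pixels" (480x640 bool, what is visible of it).
- spotter.pinpoint(target, camera): "location" ([x, y, z] in m, in world coordinates, good to about 4 mm: a listed point, or the origin of a listed thing).
The state is a dict: "time_s": time; "qpos": joint angles; "dq": joint speeds; "joint_efforts": joint torques, N m; "position": TCP position; "tool_rot": TCP orientation; "ft_force": force on the tool from outside, world axes, zero at the start; "wrist_torque": the same for the moment, N m; "finger_gap": opening from 0.0 (shut) to 1.0 (fully open); "finger_force": force on a finger pad.
Only numpy, scipy, OpenCV 4.12 (cv2) and the standard library are available. Lean on these libraries where they do the work, as an engineer would, in place of code of your own. Each camera call takes 0.05 s, during which the arm holds its last target. There are 200 camera calls.

## Working session

There is one attempt and no reset: what is moved stays moved. The work goes in short steps, Python scripts to look and compute and a tool call to move; the robot and the scene stay as the last step left them, time stands still between calls to the robot, and variables do not carry over. Pictures are saved under pics/ and viewed, at most 10 in all, crops included, and the job is handed in when it is done.

Besides the shell and the picture viewer there is one more tool, called by a JSON object that holds its "op" and its "data", one argument or row to a line. jog_arm: Moves the arm, as the interface text tells. Its arguments: {"type":"object","properties":{"series":{"type":"array"},"fingers":{"type":"number"}},"required":["series"]}

```bash
ls; mkdir -p pics
python3 - <<'E'
from bench import ctrl, vision, spotter
import cv2, numpy as np
ims=[]
for c in ("side","top"):
    d=vision.get_image(c); cv2.imwrite(f"pics/{c}1.png",d["image"])
    for t in ("passed","blue","blue_lid","other","row_a","free_place","board","check_mat","holder","lens"):
        try:
            for r in spotter.pinpoint(t,c)[:5]: print(c,t,round(r["p"],2),np.round(r["location"],4))
        except Exception as e: print(c,t,e)
s=ctrl.get_state(); print({k:np.round(v,3) for k,v in s.items()})
E
```

```text
pics
side passed 0.89 [0.5306 0.0325 0.0024]
side passed 0.16 [ 0.4997 -0.2355  0.0009]
side blue 0.94 [0.5518 0.345  0.0125]
side blue_lid 0.71 [0.5461 0.344  0.159 ]
side other 0.98 [0.5382 0.2276 0.0103]
side row_a 0.83 [ 0.5097 -0.3215  0.018 ]
side row_a 0.61 [ 0.49   -0.145   0.0198]
side free_place 0.93 [ 0.5049 -0.2283  0.0183]
side board 0.72 [ 0.5013 -0.2312 -0.0014]
side check_mat 0.62 [ 0.528   0.024  -0.0017]
side holder 0.57 [0.5417 0.2847 0.0033]
side lens 0.72 [0.7666 0.0696 0.1594]
top passed 0.72 [0.532  0.0305 0.0015]
top passed 0.45 [0.7669 0.0657 0.1599]
top blue 0.73 [0.5503 0.3472 0.0085]
top blue_lid 0.69 [0.5472 0.3404 0.1578]
top other 0.67 [0.5481 0.342  0.1581]
top other 0.63 [0.539  0.2235 0.0126]
top row_a 0.8 [ 0.5124 -0.3218  0.0228]
top row_a 0.71 [ 0.4879 -0.1448  0.0171]
top free_place 0.86 [ 0.5019 -0.2321  0.0168]
top board 0.88 [ 0.5031 -0.2352  0.    ]
top check_mat 0.65 [5.289e-01 2.560e-02 4.000e-04]
top holder 0.75 [ 5.422e-01  2.862e-01 -4.000e-04]
top holder 0.61 [ 0.4888 -0.1425  0.0196]
top lens 0.88 [0.7666 0.0672 0.1601]
{'time_s': np.float64(1.1), 'qpos': array([ 1.28 ,  0.411, -0.013,  1.596,  0.006,  1.134, -0.082]), 'dq': array([ 0.001,  0.001, -0.001,  0.001,  0.001, -0.   ,  0.002]), 'joint_efforts': array([ 0.0000e+00, -5.8774e+01,  6.4100e-01, -2.9139e+01, -5.4000e-02,
        1.0000e-02,  0.0000e+00]), 'position': array([ 0.138, -0.61 ,  0.223]), 'tool_rot': array([ 3.142, -0.   ,  0.223]), 'ft_force': array([ 0.707, -0.38 , -0.392]), 'wrist_torque': array([ 0.01 ,  0.04 , -0.049]), 'finger_force': np.float64(0.0), 'finger_gap': np.float64(0.997)}
```

View pics/side1.png

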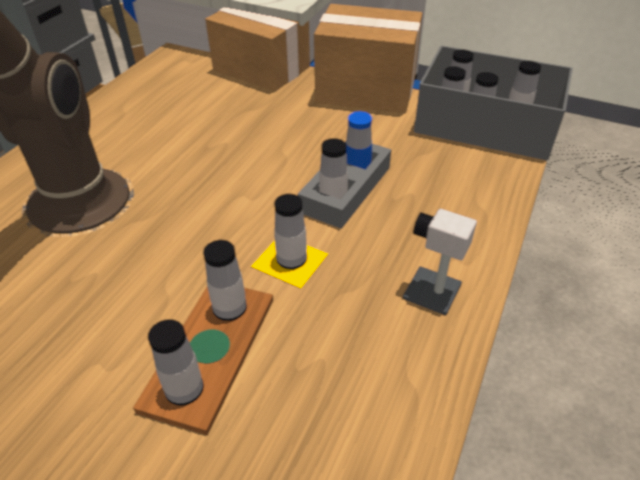

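View pics/top1.png

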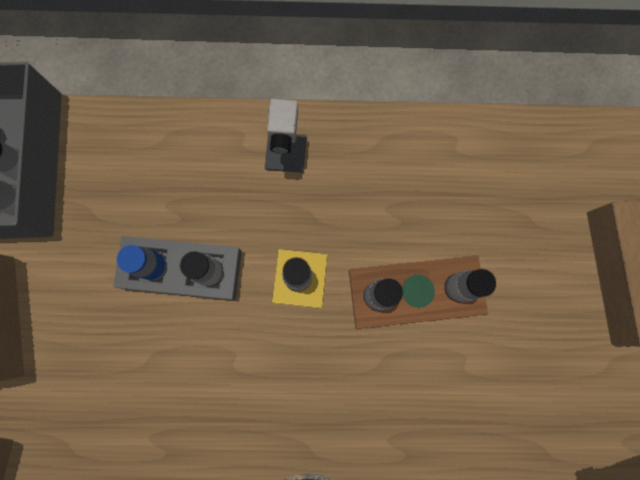

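{"op": "jog_arm", "data": {
  "series": [
    {"tz": 2, "wz": 4},
    {"tz": 2, "wz": 4},
    {"tx": 2, "ty": 3.2, "tz": 1, "wz": 4},
    {"tx": 2, "ty": 3.2, "wz": 4},
    {"tx": 2, "ty": 3.2, "wz": 4},
    {"tx": 2, "ty": 3.2, "wz": 4},
    {"tx": 2, "ty": 3.2, "wz": 4},
    {"tx": 2, "ty": 3.2, "wz": 4},
    {"tx": 2, "ty": 3.2, "wz": 4},
    {"tx": 2, "ty": 3.2, "wz": 4},
    {"tx": 2, "ty": 3.2, "wz": 4},
    {"tx": 2, "ty": 3.2, "wz": 4},
    {"tx": 2, "ty": 3.2, "wz": 4},
    {"tx": 2, "ty": 3.2, "wz": 4},
    {"tx": 2, "ty": 3.2, "wz": 4},
    {"tx": 2, "ty": 3.2, "wz": 4},
    {"tx": 2, "ty": 3.2, "wz": 4},
    {"tx": 2, "ty": 3.2, "wz": 4},
    {"tx": 2, "ty": 3.2, "wz": 4},
    {"tx": 2, "ty": 3.2, "wz": 4}
  ],
  "fingers": 0
}}

```text
invalid input
```

{"op": "jog_arm", "data": {
  "series": [
    {"tx": 0, "ty": 0, "tz": 2, "wx": 0, "wy": 0, "wz": 4},
    {"tx": 0, "ty": 0, "tz": 2, "wx": 0, "wy": 0, "wz": 4},
    {"tx": 2, "ty": 3.2, "tz": 1, "wx": 0, "wy": 0, "wz": 4},
    {"tx": 2, "ty": 3.2, "tz": 0, "wx": 0, "wy": 0, "wz": 4},
    {"tx": 2, "ty": 3.2, "tz": 0, "wx": 0, "wy": 0, "wz": 4},
    {"tx": 2, "ty": 3.2, "tz": 0, "wx": 0, "wy": 0, "wz": 4},
    {"tx": 2, "ty": 3.2, "tz": 0, "wx": 0, "wy": 0, "wz": 4},
    {"tx": 2, "ty": 3.2, "tz": 0, "wx": 0, "wy": 0, "wz": 4},
    {"tx": 2, "ty": 3.2, "tz": 0, "wx": 0, "wy": 0, "wz": 4},
    {"tx": 2, "ty": 3.2, "tz": 0, "wx": 0, "wy": 0, "wz": 4},
    {"tx": 2, "ty": 3.2, "tz": 0, "wx": 0, "wy": 0, "wz": 4},
    {"tx": 2, "ty": 3.2, "tz": 0, "wx": 0, "wy": 0, "wz": 4},
    {"tx": 2, "ty": 3.2, "tz": 0, "wx": 0, "wy": 0, "wz": 4},
    {"tx": 2, "ty": 3.2, "tz": 0, "wx": 0, "wy": 0, "wz": 4},
    {"tx": 2, "ty": 3.2, "tz": 0, "wx": 0, "wy": 0, "wz": 4},
    {"tx": 2, "ty": 3.2, "tz": 0, "wx": 0, "wy": 0, "wz": 4},
    {"tx": 2, "ty": 3.2, "tz": 0, "wx": 0, "wy": 0, "wz": 4},
    {"tx": 2, "ty": 3.2, "tz": 0, "wx": 0, "wy": 0, "wz": 4},
    {"tx": 2, "ty": 3.2, "tz": 0, "wx": 0, "wy": 0, "wz": 4},
    {"tx": 2, "ty": 3.2, "tz": 0, "wx": 0, "wy": 0, "wz": 4}
  ],
  "fingers": 0
}}

```text
time_s: 2.77
position: [0.4988, -0.032, 0.273]
tool_rot: [3.141, 0.0, 1.622]
ft_force: [-0.3, -1.0, -0.4]
finger_gap: 0.999
finger_force: 0.0
```

{"op": "jog_arm", "data": {
  "series": [
    {"tx": 1.6, "ty": 3.1, "tz": 0, "wx": 0, "wy": 0, "wz": 2},
    {"tx": 1.6, "ty": 3.1, "tz": 0, "wx": 0, "wy": 0, "wz": 2},
    {"tx": 0, "ty": 0, "tz": 0, "wx": 0, "wy": 0, "wz": 0}
  ]
}}

```text
time_s: 3.02
position: [0.5317, 0.0357, 0.2729]
tool_rot: [3.139, -0.004, 1.698]
ft_force: [-0.2, 0.0, 0.6]
finger_gap: 1.0
finger_force: 0.0
```

Run:
```python
from bench import ctrl, vision, spotter
import cv2, numpy as np
d=vision.get_image("wrist"); cv2.imwrite("pics/w1.png",d["image"])
for t in ("passed","row_a","free_place","board","blue","other"):
    for r in spotter.pinpoint(t,"wrist")[:5]: print(t,round(r["p"],2),np.round(r["location"],4))
s=ctrl.get_state(); print(s["time_s"],np.round(s["qpos"],4),s["position"],s["tool_rot"],ctrl.tcp_to_grasp)
```

```text
passed 0.72 [0.5283 0.0323 0.0068]
passed 0.65 [ 0.489  -0.1425  0.0232]
row_a 0.93 [ 0.4885 -0.1402  0.0231]
row_a 0.83 [ 0.5119 -0.3215  0.0188]
free_place 0.52 [ 0.5018 -0.2331  0.0176]
other 0.81 [0.5393 0.2246 0.0093]
3.3667 [ 0.433   0.2854 -0.7073  1.721   0.1979  1.2078 -0.2094] [0.52984022 0.02689359 0.27275363] [3.14157318e+00 8.55130222e-04 1.68642822e+00] -0.0187
```

View pics/w1.png

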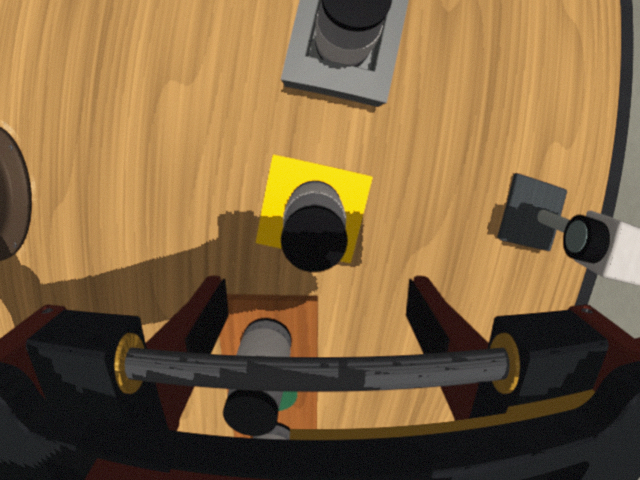

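{"op": "jog_arm", "data": {
  "series": [
    {"tx": 0, "ty": 0.5, "tz": -2.4, "wx": 0, "wy": 0, "wz": 0},
    {"tx": 0, "ty": 0, "tz": -3, "wx": 0, "wy": 0, "wz": 0},
    {"tx": 0, "ty": 0, "tz": -3, "wx": 0, "wy": 0, "wz": 0},
    {"tx": 0, "ty": 0, "tz": -3, "wx": 0, "wy": 0, "wz": 0},
    {"tx": 0, "ty": 0, "tz": -3, "wx": 0, "wy": 0, "wz": 0},
    {"tx": 0, "ty": 0, "tz": -2, "wx": 0, "wy": 0, "wz": 0},
    {"tx": 0, "ty": 0, "tz": -2, "wx": 0, "wy": 0, "wz": 0},
    {"tx": 0, "ty": 0, "tz": 0, "wx": 0, "wy": 0, "wz": 0},
    {"tx": 0, "ty": 0, "tz": 0, "wx": 0, "wy": 0, "wz": 0}
  ]
}}

```text
time_s: 4.12
position: [0.5295, 0.0326, 0.0884]
tool_rot: [-3.14, -0.0, 1.688]
ft_force: [-0.1, 0.4, 0.3]
finger_gap: 0.999
finger_force: 0.0
```

{"op": "jog_arm", "data": {
  "series": [
    {"tx": 0, "ty": 0, "tz": 0, "wx": 0, "wy": 0, "wz": 0},
    {"tx": 0, "ty": 0, "tz": 0, "wx": 0, "wy": 0, "wz": 0},
    {"tx": 0, "ty": 0, "tz": 0, "wx": 0, "wy": 0, "wz": 0},
    {"tx": 0, "ty": 0, "tz": 0, "wx": 0, "wy": 0, "wz": 0},
    {"tx": 0, "ty": 0, "tz": 0, "wx": 0, "wy": 0, "wz": 0},
    {"tx": 0, "ty": 0, "tz": 0, "wx": 0, "wy": 0, "wz": 0},
    {"tx": 0, "ty": 0, "tz": 0, "wx": 0, "wy": 0, "wz": 0},
    {"tx": 0, "ty": 0, "tz": 0, "wx": 0, "wy": 0, "wz": 0}
  ],
  "fingers": 255
}}

```text
time_s: 4.78
position: [0.5304, 0.0334, 0.0893]
tool_rot: [3.141, 0.0, 1.689]
ft_force: [-2.0, -0.3, 7.5]
finger_gap: 0.662
finger_force: 30.2
```

{"op": "jog_arm", "data": {
  "series": [
    {"tx": 0, "ty": 0, "tz": 1.5, "wx": 0, "wy": 0, "wz": 0},
    {"tx": 0, "ty": 0, "tz": 3, "wx": 0, "wy": 0, "wz": 0},
    {"tx": 0, "ty": 0, "tz": 3, "wx": 0, "wy": 0, "wz": 0},
    {"tx": 0, "ty": 0, "tz": 3, "wx": 0, "wy": 0, "wz": 0},
    {"tx": 0, "ty": 0, "tz": 3, "wx": 0, "wy": 0, "wz": 0},
    {"tx": 0, "ty": 0, "tz": 3, "wx": 0, "wy": 0, "wz": 0},
    {"tx": 0, "ty": 0, "tz": 3, "wx": 0, "wy": 0, "wz": 0},
    {"tx": 0, "ty": 0, "tz": 0, "wx": 0, "wy": 0, "wz": 0},
    {"tx": -0.3, "ty": -2.7, "tz": 0, "wx": 0, "wy": 0, "wz": 0},
    {"tx": -0.3, "ty": -3, "tz": 0, "wx": 0, "wy": 0, "wz": 0},
    {"tx": -0.3, "ty": -3, "tz": 0, "wx": 0, "wy": 0, "wz": 0},
    {"tx": -0.3, "ty": -3, "tz": 0, "wx": 0, "wy": 0, "wz": 0},
    {"tx": -0.3, "ty": -3, "tz": 0, "wx": 0, "wy": 0, "wz": 0},
    {"tx": -0.3, "ty": -3, "tz": 0, "wx": 0, "wy": 0, "wz": 0},
    {"tx": -0.3, "ty": -3, "tz": 0, "wx": 0, "wy": 0, "wz": 0},
    {"tx": -0.3, "ty": -3, "tz": 0, "wx": 0, "wy": 0, "wz": 0},
    {"tx": -0.4, "ty": -2.8, "tz": 0, "wx": 0, "wy": 0, "wz": 0},
    {"tx": 0, "ty": 0, "tz": 0, "wx": 0, "wy": 0, "wz": 0},
    {"tx": 0, "ty": 0, "tz": 0, "wx": 0, "wy": 0, "wz": 0}
  ]
}}

```text
time_s: 6.37
position: [0.5011, -0.2333, 0.2824]
tool_rot: [-3.14, -0.001, 1.685]
ft_force: [0.5, 0.5, -1.2]
finger_gap: 0.66
finger_force: 29.8
```

Run:
```python
from bench import ctrl, vision, spotter
import cv2, numpy as np
for c in ("side","top","wrist"):
    d=vision.get_image(c); cv2.imwrite(f"pics/{c}2.png",d["image"])
    for t in ("passed","free_place"):
        for r in spotter.pinpoint(t,c)[:4]: print(c,t,round(r["p"],2),np.round(r["location"],4))
s=ctrl.get_state(); print(s["time_s"],np.round(s["qpos"],4),s["position"],s["tool_rot"],s["finger_gap"],s["ft_force"])
```

```text
side passed 0.89 [ 0.4997 -0.2337  0.1946]
side free_place 0.59 [ 0.5072 -0.2281  0.0203]
top passed 0.65 [ 0.5027 -0.2343  0.1976]
top passed 0.53 [0.549  0.3459 0.0064]
top passed 0.33 [0.5252 0.0238 0.001 ]
top free_place 0.8 [ 0.5079 -0.2368  0.0199]
wrist passed 0.82 [ 0.5024 -0.232   0.2022]
wrist free_place 0.75 [ 0.5024 -0.2338  0.0208]
6.8167 [ 0.8087  0.297  -0.5854  1.6597  0.1721  1.2366  0.306 ] [ 0.50227416 -0.23093681  0.28374817] [3.14143334e+00 1.23295822e-04 1.68994884e+00] 0.6623995450180575 [ 0.10480283 -0.37357739 -1.41259381]
```

View pics/side2.png

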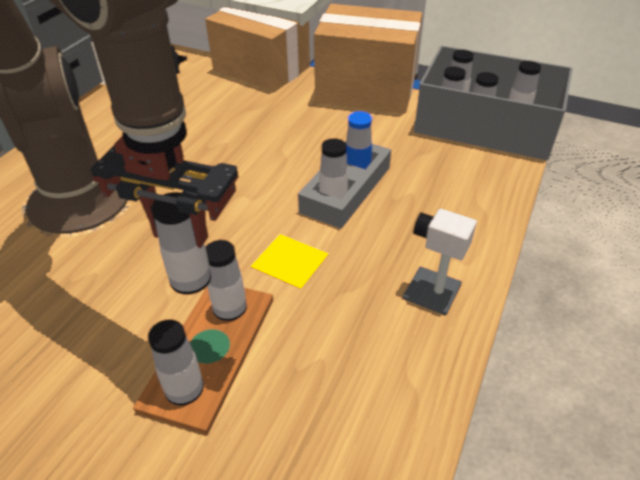

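{"op": "jog_arm", "data": {
  "series": [
    {"tx": 0.1, "ty": 0, "tz": -2, "wx": 0, "wy": 0, "wz": 0},
    {"tx": 0, "ty": 0, "tz": -3, "wx": 0, "wy": 0, "wz": 0},
    {"tx": 0, "ty": 0, "tz": -3, "wx": 0, "wy": 0, "wz": 0},
    {"tx": 0, "ty": 0, "tz": -3, "wx": 0, "wy": 0, "wz": 0},
    {"tx": 0, "ty": 0, "tz": -3, "wx": 0, "wy": 0, "wz": 0},
    {"tx": 0, "ty": 0, "tz": -2, "wx": 0, "wy": 0, "wz": 0},
    {"tx": 0, "ty": 0, "tz": -1, "wx": 0, "wy": 0, "wz": 0},
    {"tx": 0, "ty": 0, "tz": -0.6, "wx": 0, "wy": 0, "wz": 0},
    {"tx": 0, "ty": 0, "tz": 0, "wx": 0, "wy": 0, "wz": 0},
    {"tx": 0, "ty": 0, "tz": 0, "wx": 0, "wy": 0, "wz": 0},
    {"tx": 0, "ty": 0, "tz": 0, "wx": 0, "wy": 0, "wz": 0}
  ]
}}

```text
time_s: 7.73
position: [0.5041, -0.2318, 0.1089]
tool_rot: [3.14, 0.001, 1.689]
ft_force: [-0.1, 0.5, -1.7]
finger_gap: 0.663
finger_force: 29.9
```

{"op": "jog_arm", "data": {
  "series": [
    {"tx": 0, "ty": 0, "tz": -0.2, "wx": 0, "wy": 0, "wz": 0},
    {"tx": 0, "ty": 0, "tz": 0, "wx": 0, "wy": 0, "wz": 0},
    {"tx": 0, "ty": 0, "tz": 0, "wx": 0, "wy": 0, "wz": 0}
  ]
}}

```text
time_s: 7.98
position: [0.5035, -0.2318, 0.1062]
tool_rot: [3.141, 0.001, 1.689]
ft_force: [-0.8, -0.4, -0.1]
finger_gap: 0.659
finger_force: 29.9
```

{"op": "jog_arm", "data": {
  "series": [
    {"tx": 0, "ty": 0, "tz": 0, "wx": 0, "wy": 0, "wz": 0},
    {"tx": 0, "ty": 0, "tz": 0, "wx": 0, "wy": 0, "wz": 0},
    {"tx": 0, "ty": 0, "tz": 0, "wx": 0, "wy": 0, "wz": 0},
    {"tx": 0, "ty": 0, "tz": 0, "wx": 0, "wy": 0, "wz": 0},
    {"tx": 0, "ty": 0, "tz": 0, "wx": 0, "wy": 0, "wz": 0},
    {"tx": 0, "ty": 0, "tz": 0, "wx": 0, "wy": 0, "wz": 0},
    {"tx": 0, "ty": 0, "tz": 0, "wx": 0, "wy": 0, "wz": 0},
    {"tx": 0, "ty": 0, "tz": 0, "wx": 0, "wy": 0, "wz": 0}
  ],
  "fingers": 0
}}

```text
time_s: 8.65
position: [0.5031, -0.2316, 0.1057]
tool_rot: [3.142, 0.0, 1.689]
ft_force: [-0.4, 0.8, 0.3]
finger_gap: 1.0
finger_force: 0.0
```

{"op": "jog_arm", "data": {
  "series": [
    {"tx": 0, "ty": 0, "tz": 1.5, "wx": 0, "wy": 0, "wz": 0},
    {"tx": 0, "ty": 0, "tz": 2, "wx": 0, "wy": 0, "wz": 0},
    {"tx": 0, "ty": 0, "tz": 3, "wx": 0, "wy": 0, "wz": 0},
    {"tx": 0, "ty": 0, "tz": 3, "wx": 0, "wy": 0, "wz": 0},
    {"tx": 0, "ty": 0, "tz": 3, "wx": 0, "wy": 0, "wz": 0},
    {"tx": 0, "ty": 0, "tz": 3, "wx": 0, "wy": 0, "wz": 0},
    {"tx": 0, "ty": 0, "tz": 3, "wx": 0, "wy": 0, "wz": 0},
    {"tx": 0, "ty": 0, "tz": 0, "wx": 0, "wy": 0, "wz": 0}
  ]
}}

```text
time_s: 9.32
position: [0.5056, -0.2319, 0.2967]
tool_rot: [3.134, 0.005, 1.689]
ft_force: [-0.2, -0.2, -0.0]
finger_gap: 0.999
finger_force: 0.0
```

Run:
```python
from bench import ctrl, vision, spotter
import cv2, numpy as np
for c in ("side","wrist"):
    d=vision.get_image(c); cv2.imwrite(f"pics/{c}3.png",d["image"])
    for t in ("passed",):
        for r in spotter.pinpoint(t,c)[:4]: print(c,t,round(r["p"],2),np.round(r["location"],4))
s=ctrl.get_state(); print(s["time_s"],np.round(s["qpos"],4),s["position"],s["tool_rot"],s["finger_gap"],s["ft_force"])
```

```text
side passed 0.66 [ 0.5028 -0.2307  0.0177]
side passed 0.37 [ 0.5107 -0.3222  0.0192]
side passed 0.19 [0.7697 0.0658 0.1577]
wrist passed 0.74 [ 0.502  -0.2362  0.0279]
wrist passed 0.32 [ 0.5104 -0.322   0.0167]
9.5167 [ 0.8112  0.2952 -0.5882  1.6484  0.1708  1.2513  0.3069] [ 0.50247431 -0.23149142  0.28959749] [-3.14022658e+00 -6.10686853e-04  1.68883887e+00] 0.9999256605613478 [-0.01121745 -0.62597407  0.42818084]
```

View pics/side3.png

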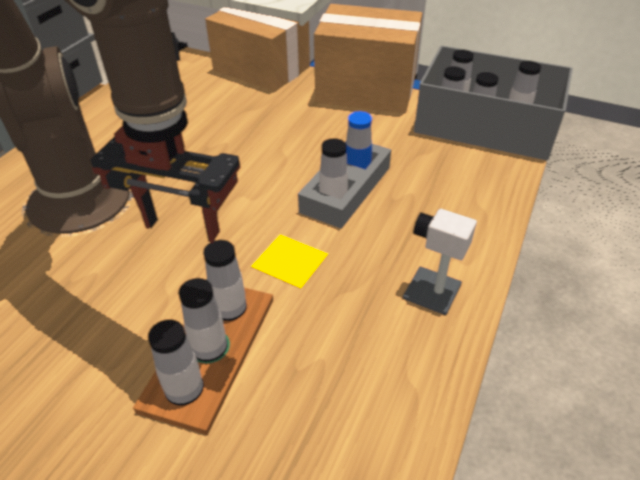

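```bash
cat > kin.py <<'E'
import numpy as np, itertools
from scipy.optimize import least_squares
from scipy.spatial.transform import Rotation as R
D=[([1.28,.411,-.013,1.596,.006,1.134,-.082],(.138,-.61,.223),(3.142,0,.223)),
([.433,.2854,-.7073,1.721,.1979,1.2078,-.2094],(.52984,.02689,.27275),(3.1416,.00086,1.68643)),
([.8087,.297,-.5854,1.6597,.1721,1.2366,.306],(.50227,-.23094,.28375),(3.1414,.0001,1.68995)),
([.8112,.2952,-.5882,1.6484,.1708,1.2513,.3069],(.50247,-.23149,.2896),(-3.1402,-.0006,1.68884))]
rz=lambda a:R.from_euler("z",a); ry=lambda a:R.from_euler("y",a)
def fk(q,P,S):
    s,L1,L2,Lt,a,b,c,o1,o7=P
    T=rz(S[0]*q[0]+o1)*ry(q[1])*rz(S[1]*q[2]); p=np.array([0,0,s])
    p=p+T.apply([a,0,L1]); T=T*ry(q[3]); p=p+T.apply([b,0,0])
    T=T*rz(S[2]*q[4]); p=p+T.apply([0,0,L2]); T=T*ry(q[5]); p=p+T.apply([c,0,0])
    T=T*rz(S[3]*q[6]+o7); p=p+T.apply([0,0,Lt]); return p,T
def res(P,S):
    out=[]
    for q,p,e in D:
        pp,T=fk(q,P,S); out+=list(pp-p)
        out+=list(.3*(T.inv()*R.from_euler("xyz",e)).as_rotvec())
    return np.array(out+list(.003*(np.array(P[4:7]))))
def fit():
    best=None
    for S in itertools.product([1,-1],repeat=4):
        for o1 in (0,1.57,3.14,-1.57):
          for o7 in (0,1.57,3.14,-1.57):
            r=least_squares(res,[.33,.4,.4,.3,0,0,0,o1,o7],args=(S,),max_nfev=60)
            if best is None or r.cost<best[0]: best=(r.cost,S,r.x)
    return best
if __name__=="__main__":
    c,S,P=fit(); print(c,S,np.round(P,4)); print(np.round(res(P,S),4)); np.save("kin.npy",np.r_[S,P])
E
python3 kin.py
```

```text
3.825904326639523e-06 (-1, -1, -1, -1) [ 1.5414  0.6167  0.4629  1.638  -0.0402  0.0726 -0.025  -0.0763  1.4946]
[ 0.0002  0.0011  0.0005  0.0003  0.0001  0.0001 -0.0008 -0.0014  0.0001
  0.      0.     -0.      0.0017 -0.0003 -0.0002 -0.      0.     -0.
  0.0005  0.0001 -0.0004  0.     -0.     -0.     -0.0001  0.0002 -0.0001]
```

{"op": "jog_arm", "data": {
  "series": [
    {"tx": 0.2, "ty": 2, "tz": 0, "wx": 0, "wy": 0, "wz": -3.5},
    {"tx": 0.25, "ty": 3, "tz": 0, "wx": 0, "wy": 0, "wz": -3.5},
    {"tx": 0.25, "ty": 3, "tz": 0, "wx": 0, "wy": 0, "wz": -3.5},
    {"tx": 0.25, "ty": 3, "tz": 0, "wx": 0, "wy": 0, "wz": -3.5},
    {"tx": 0.25, "ty": 3, "tz": 0, "wx": 0, "wy": 0, "wz": -3.5},
    {"tx": 0.25, "ty": 3, "tz": 0, "wx": 0, "wy": 0, "wz": -3.5},
    {"tx": 0.25, "ty": 3, "tz": 0, "wx": 0, "wy": 0, "wz": -3.5},
    {"tx": 0.25, "ty": 3, "tz": 0, "wx": 0, "wy": 0, "wz": -3.5},
    {"tx": 0.25, "ty": 3, "tz": 0, "wx": 0, "wy": 0, "wz": -3.5},
    {"tx": 0.25, "ty": 3, "tz": 0, "wx": 0, "wy": 0, "wz": -3.5},
    {"tx": 0.25, "ty": 3, "tz": 0, "wx": 0, "wy": 0, "wz": -3.5},
    {"tx": 0.25, "ty": 3, "tz": 0, "wx": 0, "wy": 0, "wz": -3.5},
    {"tx": 0.25, "ty": 3, "tz": 0, "wx": 0, "wy": 0, "wz": -3.5},
    {"tx": 0.25, "ty": 3, "tz": 0, "wx": 0, "wy": 0, "wz": -3.5},
    {"tx": 0.25, "ty": 3, "tz": 0, "wx": 0, "wy": 0, "wz": -3.5},
    {"tx": 0.25, "ty": 3, "tz": 0, "wx": 0, "wy": 0, "wz": -3.5},
    {"tx": 0.25, "ty": 3, "tz": 0, "wx": 0, "wy": 0, "wz": -3.5},
    {"tx": 0.3, "ty": 3, "tz": 0, "wx": 0, "wy": 0, "wz": -3.5},
    {"tx": 0.3, "ty": 3, "tz": 0, "wx": 0, "wy": 0, "wz": -2},
    {"tx": 0.3, "ty": 1.6, "tz": 0, "wx": 0, "wy": 0, "wz": 0}
  ]
}}

```text
time_s: 11.18
position: [0.5523, 0.3481, 0.2884]
tool_rot: [-3.14, 0.003, 0.556]
ft_force: [-0.3, -0.7, -0.2]
finger_gap: 0.998
finger_force: 0.0
```

Run:
```python
from bench import ctrl, vision, spotter
import numpy as np, json
for c in ("wrist","top","side"):
    vision.get_image(c)
    for t in ("blue","blue_lid"):
        for r in spotter.pinpoint(t,c)[:2]: print(c,t,round(r["p"],2),np.round(r["location"],4))
s=ctrl.get_state(); print(s["time_s"],[np.round(s[k],4).tolist() for k in ("qpos","position","tool_rot")])
open("data.jsonl","a").write(json.dumps([np.array(s[k]).tolist() for k in ("qpos","position","tool_rot")])+"\n")
```

```text
wrist blue 0.57 [0.5482 0.3428 0.0141]
wrist blue_lid 0.61 [0.5464 0.3472 0.159 ]
top blue 0.82 [0.5526 0.3472 0.0082]
top blue 0.16 [0.5469 0.338  0.1584]
top blue_lid 0.59 [0.5496 0.342  0.1585]
side blue 0.57 [0.5481 0.3441 0.016 ]
side blue_lid 0.76 [0.5468 0.345  0.1612]
11.6333 [[-0.2309, 0.4814, -0.6011, 1.4003, 0.2728, 1.3431, -1.8583], [0.5545, 0.343, 0.2907], [3.1409, -0.0, 0.5526]]
```

{"op": "jog_arm", "data": {
  "series": [
    {"tx": -1, "ty": -0.6, "tz": 1, "wx": 2.65, "wy": -4.25, "wz": 0},
    {"tx": -1, "ty": -0.6, "tz": 1, "wx": 2.65, "wy": -4.25, "wz": 0},
    {"tx": -1, "ty": -0.6, "tz": 1, "wx": 2.65, "wy": -4.25, "wz": 0},
    {"tx": -1, "ty": -0.6, "tz": 1, "wx": 2.65, "wy": -4.25, "wz": 0},
    {"tx": -1, "ty": -0.6, "tz": 1, "wx": 2.65, "wy": -4.25, "wz": 0},
    {"tx": -1, "ty": -0.6, "tz": 1, "wx": 2.65, "wy": -4.25, "wz": 0},
    {"tx": 0, "ty": 0, "tz": 0, "wx": 0, "wy": 0, "wz": 0},
    {"tx": 0, "ty": 0, "tz": 0, "wx": 0, "wy": 0, "wz": 0},
    {"tx": 0, "ty": 0, "tz": 0, "wx": 0, "wy": 0, "wz": 0}
  ]
}}

```text
time_s: 12.38
position: [0.4947, 0.3079, 0.3515]
tool_rot: [-3.141, -0.525, 0.553]
ft_force: [0.6, -0.0, -0.8]
finger_gap: 1.001
finger_force: 0.0
```

Run:
```python
from bench import ctrl
import numpy as np, json
s=ctrl.get_state(); print(s["time_s"],[np.round(s[k],4).tolist() for k in ("qpos","position","tool_rot")])
open("data.jsonl","a").write(json.dumps([np.array(s[k]).tolist() for k in ("qpos","position","tool_rot")])+"\n")
import kin
kin.D+=[json.loads(l) for l in open("data.jsonl")]
c,S,P=kin.fit(); print(c,S,np.round(P,4)); print(np.round(kin.res(P,S),4)); np.save("kin.npy",np.r_[S,P])
```

```text
12.3833 [[0.0148, -0.0145, -0.6687, 1.933, 0.0652, 0.6983, -1.7125], [0.4947, 0.3079, 0.3515], [-3.1408, -0.5251, 0.5531]]
0.00012582359056613067 (-1, -1, -1, -1) [ 0.2639  0.5571  0.4389  0.3601 -0.0064  0.0112 -0.0084 -0.0718 -4.7825]
[ 0.0019  0.0077 -0.0014  0.0003  0.0001 -0.0004  0.0024  0.0015  0.0009
  0.      0.     -0.0005  0.0015  0.0015  0.0001 -0.      0.     -0.0005
  0.0015  0.0014 -0.0001  0.     -0.     -0.0005  0.0058 -0.0033 -0.0002
 -0.      0.     -0.0005 -0.0006  0.0007  0.0007  0.0108  0.0004  0.0024
 -0.      0.     -0.    ]
```

```bash
cat > reach.py <<'E'
import numpy as np, kin
from scipy.optimize import least_squares
v=np.load("kin.npy"); S=v[:4].astype(int); P=v[4:]
lo=np.array([-2.95,-.29,-1.47,.14,-1.03,.13,-2.86]); hi=np.array([2.95,1.99,1.44,2.54,4.17,1.85,2.86])
lens=np.array([.767,.068,.160]); R=kin.R
def ik(p,T,q0,m=.05):
    f=lambda q:np.r_[(lambda a:np.r_[a[0]-p,.3*(T.inv()*a[1]).as_rotvec()])(kin.fk(q,P,S)),.0005*(q-q0)]
    r=least_squares(f,np.clip(q0,lo+m+.01,hi-m-.01),bounds=(lo+m,hi-m)); e=f(r.x)[:6]; return np.linalg.norm(e),r.x
if __name__=="__main__":
    q0=np.array([0.0148,-0.0145,-0.6687,1.933,0.0652,0.6983,-1.7125])
    for de in (32,28,24,20,12,4):
      d0=np.radians(de)
      for off in (0,.06):
        for D in (.25,.35,.45,.55):   # base-to-lens along axis
          az=np.arctan2(lens[1],lens[0]); T=R.from_euler("z",az)*R.from_euler("y",-(np.pi/2-d0))*R.from_euler("x",np.pi)
          d=T.apply([0,0,1]); n=np.cross(d,np.cross([0,0,1],d))
          base=lens-d*D+n*off; p=base-d*.086
          if base[2]<.2: continue
          best=min((ik(p,T,q) for q in (q0,q0*np.array([1,1,0,1,1,1,1]),np.array([0,.1,0,2.2,3.1,.5,1.4]))),key=lambda a:a[0])
          if best[0]<.01: print(de,off,D,np.round(p,3),round(best[0],4),np.round(best[1],2))
E
python3 reach.py
```

```bash
cat > plan.py <<'E'
from reach import *
def tool(yaw,lean,roll=0):
    return R.from_euler("z",yaw,degrees=True)*R.from_euler("y",-lean,degrees=True)*R.from_euler("x",180,degrees=True)*R.from_euler("z",roll,degrees=True)
def path(pts,q):
    prev=None
    for p,y,l,r in pts:
        p=np.array(p)
        for t in np.linspace(.1,1,10) if prev else [1]:
            a=prev or (p,y,l,r); pp=a[0]+(p-a[0])*t; yy,ll,rr=[a[i]+((y,l,r)[i-1]-a[i])*t for i in (1,2,3)]
            e,q=ik(pp,tool(yy,ll,rr),q)
        prev=(p,y,l,r); print(np.round(p,3),y,l,r,"err",round(e,4),np.round(q,2))
    return q
if __name__=="__main__":
    q0=np.array([0.0148,-0.0145,-0.6687,1.933,0.0652,0.6983,-1.7125])
    g=np.array([.549,.3445,.120]); T=tool(-4,30); tg=g+.0187*T.apply([0,0,1]); print(tg)
    up=[0,0,.22]
    for fy in (0,2,4):
      for fl in (30,36):
        print("final",fy,fl)
        beta=30; b=np.radians(90-beta-fl); y=np.radians(fy)
        dt=np.array([np.cos(b)*np.cos(y),np.cos(b)*np.sin(y),-np.sin(b)])
        gf=lens-dt*(.22+.11)+np.array([0,0,.03]); pf=gf+.0187*tool(fy,fl).apply([0,0,1])
        path([([.4947,.3079,.3515],31.7,30,0),(tg+up,-4,30,0),(tg,-4,30,0),(tg+up,-4,30,0),(pf,fy,fl,0),(pf,fy,fl,90),(pf,fy,fl,180)],q0)
E
python3 plan.py
```

```text
[0.55832722 0.34384778 0.10380532]
final 0 30
[0.495 0.308 0.352] 31.7 30 0 err 0.0 [ 0.03 -0.01 -0.65  1.93 -0.01  0.7  -1.63]
[0.558 0.344 0.324] -4 30 0 err 0.0 [-0.53  0.22 -0.35  1.75  0.6   0.91 -2.81]
[0.558 0.344 0.104] -4 30 0 err 0.0 [-1.18  0.51  0.49  2.    0.42  0.33 -2.81]
[0.558 0.344 0.324] -4 30 0 err 0.0 [-1.17  0.23  0.43  1.75  0.36  0.83 -2.61]
[0.491 0.068 0.339] 0 30 0 err 0.0 [-1.03 -0.21  0.62  2.09  0.42  0.75 -2.2 ]
[0.491 0.068 0.339] 0 30 90 err 0.032 [ 0.85 -0.24 -0.82  2.1  -0.46  0.73 -2.81]
[0.491 0.068 0.339] 0 30 180 err 0.2439 [ 1.52 -0.24 -0.68  2.34 -0.98  1.19 -2.81]
final 0 36
[0.495 0.308 0.352] 31.7 30 0 err 0.0 [ 0.03 -0.01 -0.65  1.93 -0.01  0.7  -1.63]
[0.558 0.344 0.324] -4 30 0 err 0.0 [-0.53  0.22 -0.35  1.75  0.6   0.91 -2.81]
[0.558 0.344 0.104] -4 30 0 err 0.0 [-1.18  0.51  0.49  2.    0.42  0.33 -2.81]
[0.558 0.344 0.324] -4 30 0 err 0.0 [-1.17  0.23  0.43  1.75  0.36  0.83 -2.61]
[0.477 0.068 0.309] 0 36 0 err 0.0 [-0.96 -0.24  0.52  2.25  0.61  0.58 -2.42]
[0.477 0.068 0.309] 0 36 90 err 0.028 [ 0.62 -0.24 -0.66  2.26 -0.48  0.48 
[... 1705 characters left out ...]
 -0.24 -0.75  2.1  -0.4   0.73 -2.81]
[0.491 0.049 0.339] 4 30 180 err 0.2204 [ 1.57 -0.24 -0.75  2.3  -0.98  1.17 -2.81]
final 4 36
[0.495 0.308 0.352] 31.7 30 0 err 0.0 [ 0.03 -0.01 -0.65  1.93 -0.01  0.7  -1.63]
[0.558 0.344 0.324] -4 30 0 err 0.0 [-0.53  0.22 -0.35  1.75  0.6   0.91 -2.81]
[0.558 0.344 0.104] -4 30 0 err 0.0 [-1.18  0.51  0.49  2.    0.42  0.33 -2.81]
[0.558 0.344 0.324] -4 30 0 err 0.0 [-1.17  0.23  0.43  1.75  0.36  0.83 -2.61]
[0.477 0.048 0.309] 4 36 0 err 0.0 [-0.75 -0.24  0.44  2.26  0.39  0.5  -2.06]
[0.477 0.048 0.309] 4 36 90 err 0.0088 [ 0.5  -0.24 -0.53  2.26 -0.41  0.5  -2.81]
[0.477 0.048 0.309] 4 36 180 err 0.2021 [ 1.42 -0.24 -0.58  2.37 -0.98  1.14 -2.81]
```

```bash
cat > p2.py <<'E'
from plan import *
q0=np.array([0.0148,-0.0145,-0.6687,1.933,0.0652,0.6983,-1.7125])
g=np.array([.549,.3445,.120]); T=tool(-4,30); tg=g+.0187*T.apply([0,0,1]); up=[0,0,.22]
for fy,fl in ((2,30),(4,34)):
    b=np.radians(60-fl); y=np.radians(fy)
    dt=np.array([np.cos(b)*np.cos(y),np.cos(b)*np.sin(y),-np.sin(b)])
    gf=lens-dt*(.22+.11)+np.array([0,0,.03]); pf=gf+.0187*tool(fy,fl).apply([0,0,1])
    print("A roll first")
    path([([.4947,.3079,.3515],31.7,30,0),([.4947,.3079,.3515],31.7,30,-90),([.4947,.3079,.3515],31.7,30,-180),(tg+up,-4,30,-180),(tg,-4,30,-180),(tg+up,-4,30,-180),(pf,fy,fl,-180),(pf,fy,fl,-90),(pf,fy,fl,0)],q0)
    print("B roll later")
    path([([.4947,.3079,.3515],31.7,30,0),(tg+up,-4,30,0),(tg,-4,30,0),(tg+up,-4,30,0),(pf,fy,fl,0),(pf,fy,fl,-90),(pf,fy,fl,-180)],q0)
E
python3 p2.py
```

```text
A roll first
[0.495 0.308 0.352] 31.7 30 0 err 0.0 [ 0.03 -0.01 -0.65  1.93 -0.01  0.7  -1.63]
[0.495 0.308 0.352] 31.7 30 -90 err 0.0 [ 0.   -0.01 -0.62  1.93 -0.01  0.7  -0.06]
[0.495 0.308 0.352] 31.7 30 -180 err 0.0 [-0.02 -0.01 -0.6   1.93 -0.01  0.7   1.51]
[0.558 0.344 0.324] -4 30 -180 err 0.0 [-0.37  0.24 -0.55  1.75  0.66  0.94  0.28]
[0.558 0.344 0.104] -4 30 -180 err 0.0 [-0.54  0.49 -0.36  1.99  1.12  0.61 -0.26]
[0.558 0.344 0.324] -4 30 -180 err 0.0 [-0.37  0.24 -0.55  1.75  0.66  0.94  0.28]
[0.491 0.058 0.339] 2 30 -180 err 0.0 [-0.08 -0.17 -0.13  2.1   0.05  0.69  1.36]
[0.491 0.058 0.339] 2 30 -90 err 0.0 [ 0.2  -0.18 -0.37  2.1  -0.05  0.69 -0.11]
[0.491 0.058 0.339] 2 30 0 err 0.0 [ 0.54 -0.22 -0.64  2.1  -0.19  0.7  -1.54]
B roll later
[0.495 0.308 0.352] 31.7 30 0 err 0.0 [ 0.03 -0.01 -0.65  1.93 -0.01  0.7  -1.63]
[0.558 0.344 0.324] -4 30 0 err 0.0 [-0.53  0.22 -0.35  1.75  0.6   0.91 -2.81]
[0.558 0.344 0.104] -4 30 0 err 0.0 [-1.18  0.51  0.49  2.    0.42  0.33 -2.81]
[0.558 0.344 0.324] -4 30 0 err 0.0 [-1.17  0.23  0.43  1.75  0.36  0.83 -2.61]
[0.491 0.0
[... 863 characters left out ...]
 [ 0.2  -0.21 -0.32  2.21 -0.14  0.55  0.04]
[0.482 0.048 0.319] 4 34 0 err 0.0 [ 0.46 -0.24 -0.52  2.21 -0.28  0.56 -1.39]
B roll later
[0.495 0.308 0.352] 31.7 30 0 err 0.0 [ 0.03 -0.01 -0.65  1.93 -0.01  0.7  -1.63]
[0.558 0.344 0.324] -4 30 0 err 0.0 [-0.53  0.22 -0.35  1.75  0.6   0.91 -2.81]
[0.558 0.344 0.104] -4 30 0 err 0.0 [-1.18  0.51  0.49  2.    0.42  0.33 -2.81]
[0.558 0.344 0.324] -4 30 0 err 0.0 [-1.17  0.23  0.43  1.75  0.36  0.83 -2.61]
[0.482 0.048 0.319] 4 34 0 err 0.0 [-0.84 -0.24  0.52  2.21  0.38  0.58 -2.05]
[0.482 0.048 0.319] 4 34 -90 err 0.0 [-0.84 -0.24  0.52  2.21  0.38  0.58 -0.48]
[0.482 0.048 0.319] 4 34 -180 err 0.0 [-0.83 -0.24  0.52  2.21  0.38  0.58  1.09]
```

{"op": "jog_arm", "data": {
  "series": [
    {"tx": 0, "ty": 0, "tz": 0, "wx": -2.98, "wy": -1.84, "wz": 6.06},
    {"tx": 0, "ty": 0, "tz": 0, "wx": -2.98, "wy": -1.84, "wz": 6.06},
    {"tx": 0, "ty": 0, "tz": 0, "wx": -2.98, "wy": -1.84, "wz": 6.06},
    {"tx": 0, "ty": 0, "tz": 0, "wx": -2.98, "wy": -1.84, "wz": 6.06},
    {"tx": 0, "ty": 0, "tz": 0, "wx": -2.98, "wy": -1.84, "wz": 6.06},
    {"tx": 0, "ty": 0, "tz": 0, "wx": -2.98, "wy": -1.84, "wz": 6.06},
    {"tx": 0, "ty": 0, "tz": 0, "wx": -2.98, "wy": -1.84, "wz": 6.06},
    {"tx": 0, "ty": 0, "tz": 0, "wx": -2.98, "wy": -1.84, "wz": 6.06},
    {"tx": 0, "ty": 0, "tz": 0, "wx": -2.98, "wy": -1.84, "wz": 6.06},
    {"tx": 0, "ty": 0, "tz": 0, "wx": -2.98, "wy": -1.84, "wz": 6.06},
    {"tx": 0, "ty": 0, "tz": 0, "wx": -2.98, "wy": -1.84, "wz": 6.06},
    {"tx": 0, "ty": 0, "tz": 0, "wx": -2.98, "wy": -1.84, "wz": 6.06},
    {"tx": 0, "ty": 0, "tz": 0, "wx": -2.98, "wy": -1.84, "wz": 6.06},
    {"tx": 0, "ty": 0, "tz": 0, "wx": -2.98, "wy": -1.84, "wz": 6.06},
    {"tx": 0, "ty": 0, "tz": 0, "wx": -2.98, "wy": -1.84, "wz": 6.06},
    {"tx": 0, "ty": 0, "tz": 0, "wx": -2.98, "wy": -1.84, "wz": 6.06},
    {"tx": 0, "ty": 0, "tz": 0, "wx": -2.98, "wy": -1.84, "wz": 6.06},
    {"tx": 0, "ty": 0, "tz": 0, "wx": -2.98, "wy": -1.84, "wz": 6.06},
    {"tx": 0, "ty": 0, "tz": 0, "wx": -2.98, "wy": -1.84, "wz": 6.06},
    {"tx": 0, "ty": 0, "tz": 0, "wx": -2.98, "wy": -1.84, "wz": 6.06}
  ]
}}

```text
time_s: 14.05
position: [0.4951, 0.3091, 0.3501]
tool_rot: [2.791, 0.393, 2.932]
ft_force: [-1.6, -0.3, -0.8]
finger_gap: 1.001
finger_force: 0.0
```

```bash
cat > tgt.py <<'E'
import sys, numpy as np
from bench import ctrl
from plan import tool, R
def go(p,y,l,r):
    s=ctrl.get_state(); T=R.from_euler("xyz",s["tool_rot"]); w=np.degrees((tool(y,l,r)*T.inv()).as_rotvec())
    print(round(s["time_s"],2),np.round(s["qpos"],2),"pos",np.round(s["position"],4),"shift cm",np.round(100*(np.array(p)-s["position"]),2),"rot",np.round(w,2),round(np.linalg.norm(w),1))
if __name__=="__main__": go(*[eval(a) for a in sys.argv[1:]])
E
python3 tgt.py [.5583,.3438,.324] -4 30 180
```

```text
14.05 [-0.03 -0.01 -0.63  1.93  0.07  0.7   0.73] pos [0.4951 0.3091 0.3501] shift cm [ 6.32  3.47 -2.61] rot [-18.88  -4.84  -0.97] 19.5
```

{"op": "jog_arm", "data": {
  "series": [
    {"tx": 1.5, "ty": 0.8, "tz": -0.6, "wx": -4.7, "wy": -1.2, "wz": -0.2},
    {"tx": 1.6, "ty": 0.9, "tz": -0.6, "wx": -4.7, "wy": -1.2, "wz": -0.2},
    {"tx": 1.6, "ty": 0.9, "tz": -0.7, "wx": -4.7, "wy": -1.2, "wz": -0.3},
    {"tx": 1.6, "ty": 0.9, "tz": -0.7, "wx": -4.7, "wy": -1.2, "wz": -0.3},
    {"tx": 0, "ty": 0, "tz": 0, "wx": 0, "wy": 0, "wz": 0},
    {"tx": 0, "ty": 0, "tz": 0, "wx": 0, "wy": 0, "wz": 0},
    {"tx": 0, "ty": 0, "tz": 0, "wx": 0, "wy": 0, "wz": 0}
  ]
}}

```text
time_s: 14.63
position: [0.5551, 0.3429, 0.3237]
tool_rot: [3.127, 0.518, 3.06]
ft_force: [0.4, -0.3, 0.8]
finger_gap: 0.999
finger_force: 0.0
```

```bash
python3 - <<'E'
from bench import ctrl, vision, spotter
import cv2, numpy as np
d=vision.get_image("wrist"); cv2.imwrite("pics/w4.png",d["image"])
for t in ("blue","blue_lid"):
    for r in spotter.pinpoint(t,"wrist")[:2]: print(t,round(r["p"],2),np.round(r["location"],4))
E
python3 tgt.py [.5583,.3438,.104] -4 30 180
```

```text
blue 0.65 [0.5483 0.3422 0.0105]
blue_lid 0.96 [0.5513 0.3502 0.158 ]
14.78 [-0.27  0.25 -0.68  1.75  0.7   1.    0.24] pos [0.5555 0.3413 0.3258] shift cm [  0.28   0.25 -22.18] rot [-0.75 -0.06  0.39] 0.8
```

View pics/w4.png

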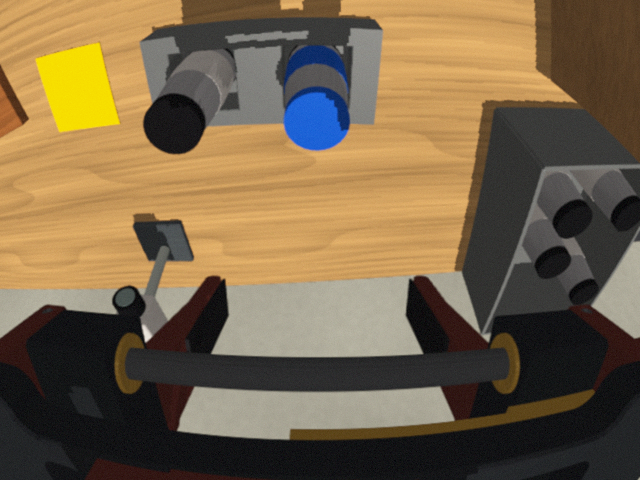

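{"op": "jog_arm", "data": {
  "series": [
    {"tx": 0.3, "ty": 0.2, "tz": -1, "wx": -0.7, "wy": 0, "wz": 0.4},
    {"tx": 0, "ty": 0, "tz": -3, "wx": 0, "wy": 0, "wz": 0},
    {"tx": 0, "ty": 0, "tz": -3, "wx": 0, "wy": 0, "wz": 0},
    {"tx": 0, "ty": 0, "tz": -2, "wx": 0, "wy": 0, "wz": 0},
    {"tx": 0, "ty": 0, "tz": -1, "wx": 0, "wy": 0, "wz": 0},
    {"tx": 0, "ty": 0, "tz": 0, "wx": 0, "wy": 0, "wz": 0},
    {"tx": 0, "ty": 0, "tz": 0, "wx": 0, "wy": 0, "wz": 0}
  ]
}}

```text
time_s: 15.37
position: [0.5584, 0.3444, 0.2255]
tool_rot: [-3.141, 0.522, 3.074]
ft_force: [0.1, -0.0, 0.2]
finger_gap: 1.004
finger_force: 0.0
```

```bash
python3 tgt.py [.5583,.3438,.104] -4 30 180
```

```text
15.37 [-0.34  0.35 -0.63  1.87  0.88  0.87  0.05] pos [0.5584 0.3444 0.2255] shift cm [-1.000e-02 -6.000e-02 -1.215e+01] rot [ 0.   -0.09 -0.12] 0.1
```

{"op": "jog_arm", "data": {
  "series": [
    {"tx": 0, "ty": 0, "tz": -2, "wx": 0, "wy": 0, "wz": 0},
    {"tx": 0, "ty": 0, "tz": -2, "wx": 0, "wy": 0, "wz": 0},
    {"tx": 0, "ty": 0, "tz": -2, "wx": 0, "wy": 0, "wz": 0},
    {"tx": 0, "ty": 0, "tz": -2, "wx": 0, "wy": 0, "wz": 0},
    {"tx": 0, "ty": 0, "tz": -2, "wx": 0, "wy": 0, "wz": 0},
    {"tx": 0, "ty": 0, "tz": -1, "wx": 0, "wy": 0, "wz": 0},
    {"tx": 0, "ty": 0, "tz": -1, "wx": 0, "wy": 0, "wz": 0},
    {"tx": 0, "ty": 0, "tz": 0, "wx": 0, "wy": 0, "wz": 0},
    {"tx": 0, "ty": 0, "tz": 0, "wx": 0, "wy": 0, "wz": 0}
  ]
}}

```text
time_s: 16.12
position: [0.5588, 0.345, 0.1063]
tool_rot: [3.141, 0.523, 3.073]
ft_force: [-0.3, 0.2, -0.3]
finger_gap: 1.002
finger_force: 0.0
```

{"op": "jog_arm", "data": {
  "series": [
    {"tx": 0, "ty": 0, "tz": 0, "wx": 0, "wy": 0, "wz": 0},
    {"tx": 0, "ty": 0, "tz": 0, "wx": 0, "wy": 0, "wz": 0},
    {"tx": 0, "ty": 0, "tz": 0, "wx": 0, "wy": 0, "wz": 0},
    {"tx": 0, "ty": 0, "tz": 0, "wx": 0, "wy": 0, "wz": 0},
    {"tx": 0, "ty": 0, "tz": 0, "wx": 0, "wy": 0, "wz": 0},
    {"tx": 0, "ty": 0, "tz": 0, "wx": 0, "wy": 0, "wz": 0},
    {"tx": 0, "ty": 0, "tz": 0, "wx": 0, "wy": 0, "wz": 0},
    {"tx": 0, "ty": 0, "tz": 0, "wx": 0, "wy": 0, "wz": 0}
  ],
  "fingers": 255
}}

```text
time_s: 16.78
position: [0.5583, 0.3447, 0.1054]
tool_rot: [3.141, 0.522, 3.074]
ft_force: [-0.3, -0.1, 4.3]
finger_gap: 0.65
finger_force: 29.8
```

{"op": "jog_arm", "data": {
  "series": [
    {"tx": 0, "ty": 0, "tz": 1, "wx": 0, "wy": 0, "wz": 0},
    {"tx": 0, "ty": 0, "tz": 2, "wx": 0, "wy": 0, "wz": 0},
    {"tx": 0, "ty": 0, "tz": 2, "wx": 0, "wy": 0, "wz": 0},
    {"tx": 0, "ty": 0, "tz": 2, "wx": 0, "wy": 0, "wz": 0},
    {"tx": 0, "ty": 0, "tz": 2, "wx": 0, "wy": 0, "wz": 0},
    {"tx": 0, "ty": 0, "tz": 2, "wx": 0, "wy": 0, "wz": 0},
    {"tx": 0, "ty": 0, "tz": 2, "wx": 0, "wy": 0, "wz": 0},
    {"tx": 0, "ty": 0, "tz": 2, "wx": 0, "wy": 0, "wz": 0},
    {"tx": 0, "ty": 0, "tz": 2, "wx": 0, "wy": 0, "wz": 0},
    {"tx": 0, "ty": 0, "tz": 2, "wx": 0, "wy": 0, "wz": 0},
    {"tx": 0, "ty": 0, "tz": 2, "wx": 0, "wy": 0, "wz": 0},
    {"tx": 0, "ty": 0, "tz": 1, "wx": 0, "wy": 0, "wz": 0},
    {"tx": 0, "ty": 0, "tz": 0, "wx": 0, "wy": 0, "wz": 0},
    {"tx": 0, "ty": 0, "tz": 0, "wx": 0, "wy": 0, "wz": 0}
  ]
}}

```text
time_s: 17.95
position: [0.5579, 0.3441, 0.3241]
tool_rot: [-3.141, 0.521, 3.074]
ft_force: [-0.2, 0.1, -2.0]
finger_gap: 0.647
finger_force: 29.6
```

```bash
python3 - <<'E'
from bench import ctrl, vision, spotter
import cv2, numpy as np
for c in ("side","top"):
    d=vision.get_image(c); cv2.imwrite(f"pics/{c}5.png",d["image"])
    for t in ("blue","blue_lid"):
        for r in spotter.pinpoint(t,c)[:2]: print(c,t,round(r["p"],2),np.round(r["location"],4))
E
python3 tgt.py [.49,.055,.33] 2 32 180
```

```text
side blue 0.65 [0.549  0.3446 0.2313]
side blue_lid 0.75 [0.5454 0.346  0.3759]
top blue 0.75 [0.5507 0.3452 0.2241]
top blue_lid 0.7 [0.5498 0.3419 0.3725]
18.25 [-0.28  0.26 -0.68  1.74  0.71  1.01  0.25] pos [0.5578 0.3442 0.3237] shift cm [ -6.78 -28.92   0.63] rot [ 0.04 -2.2   5.88] 6.3
```

View pics/side5.png

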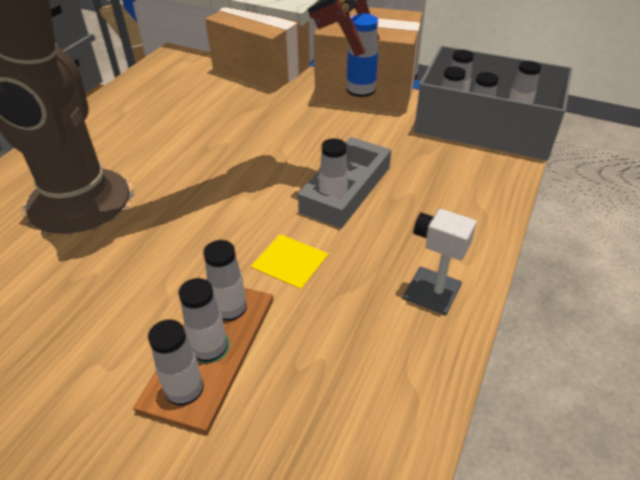

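{"op": "jog_arm", "data": {
  "series": [
    {"tx": -0.4, "ty": -1.5, "tz": 0, "wx": 0, "wy": -0.2, "wz": 0.5},
    {"tx": -0.6, "ty": -2.5, "tz": 0, "wx": 0, "wy": -0.2, "wz": 0.5},
    {"tx": -0.6, "ty": -2.5, "tz": 0.1, "wx": 0, "wy": -0.2, "wz": 0.5},
    {"tx": -0.6, "ty": -2.5, "tz": 0.1, "wx": 0, "wy": -0.2, "wz": 0.5},
    {"tx": -0.6, "ty": -2.5, "tz": 0.1, "wx": 0, "wy": -0.2, "wz": 0.5},
    {"tx": -0.6, "ty": -2.5, "tz": 0.1, "wx": 0, "wy": -0.2, "wz": 0.5},
    {"tx": -0.6, "ty": -2.5, "tz": 0.1, "wx": 0, "wy": -0.2, "wz": 0.5},
    {"tx": -0.6, "ty": -2.5, "tz": 0.1, "wx": 0, "wy": -0.2, "wz": 0.5},
    {"tx": -0.6, "ty": -2.5, "tz": 0, "wx": 0, "wy": -0.2, "wz": 0.5},
    {"tx": -0.6, "ty": -2.5, "tz": 0, "wx": 0, "wy": -0.2, "wz": 0.5},
    {"tx": -0.6, "ty": -2.5, "tz": 0, "wx": 0, "wy": -0.2, "wz": 0.5},
    {"tx": -0.4, "ty": -2.4, "tz": 0, "wx": 0, "wy": 0, "wz": 0.4},
    {"tx": 0, "ty": 0, "tz": 0, "wx": 0, "wy": 0, "wz": 0},
    {"tx": 0, "ty": 0, "tz": 0, "wx": 0, "wy": 0, "wz": 0}
  ]
}}

```text
time_s: 19.42
position: [0.4896, 0.0542, 0.3308]
tool_rot: [3.141, 0.56, -3.109]
ft_force: [0.0, 0.9, -2.6]
finger_gap: 0.651
finger_force: 29.6
```

```bash
python3 tgt.py [.49,.055,.33] 2 32 180
```

```text
19.42 [ 0.06 -0.21 -0.31  2.16  0.09  0.64  1.29] pos [0.4896 0.0542 0.3308] shift cm [ 0.04  0.08 -0.08] rot [-0.02  0.07  0.12] 0.1
```

{"op": "jog_arm", "data": {
  "series": [
    {"tx": 0, "ty": 0, "tz": 0, "wx": 3.18, "wy": 0.11, "wz": -5.09},
    {"tx": 0, "ty": 0, "tz": 0, "wx": 3.18, "wy": 0.11, "wz": -5.09},
    {"tx": 0, "ty": 0, "tz": 0, "wx": 3.18, "wy": 0.11, "wz": -5.09},
    {"tx": 0, "ty": 0, "tz": 0, "wx": 3.18, "wy": 0.11, "wz": -5.09},
    {"tx": 0, "ty": 0, "tz": 0, "wx": 3.18, "wy": 0.11, "wz": -5.09},
    {"tx": 0, "ty": 0, "tz": 0, "wx": 3.18, "wy": 0.11, "wz": -5.09},
    {"tx": 0, "ty": 0, "tz": 0, "wx": 3.18, "wy": 0.11, "wz": -5.09},
    {"tx": 0, "ty": 0, "tz": 0, "wx": 3.18, "wy": 0.11, "wz": -5.09},
    {"tx": 0, "ty": 0, "tz": 0, "wx": 3.18, "wy": 0.11, "wz": -5.09},
    {"tx": 0, "ty": 0, "tz": 0, "wx": 3.18, "wy": 0.11, "wz": -5.09},
    {"tx": 0, "ty": 0, "tz": 0, "wx": 3.18, "wy": 0.11, "wz": -5.09},
    {"tx": 0, "ty": 0, "tz": 0, "wx": 3.18, "wy": 0.11, "wz": -5.09},
    {"tx": 0, "ty": 0, "tz": 0, "wx": 3.18, "wy": 0.11, "wz": -5.09},
    {"tx": 0, "ty": 0, "tz": 0, "wx": 3.18, "wy": 0.11, "wz": -5.09},
    {"tx": 0, "ty": 0, "tz": 0, "wx": 3.18, "wy": 0.11, "wz": -5.09}
  ]
}}

```text
time_s: 20.67
position: [0.4901, 0.0568, 0.3306]
tool_rot: [2.583, -0.002, 1.602]
ft_force: [0.7, 0.2, -1.1]
finger_gap: 0.648
finger_force: 29.7
```

```bash
python3 tgt.py [.49,.055,.33] 2 32 90
```

```text
20.67 [ 0.42 -0.22 -0.59  2.15 -0.06  0.63 -0.13] pos [0.4901 0.0568 0.3306] shift cm [-0.01 -0.18 -0.06] rot [  95.21    3.28 -152.45] 179.8
```

{"op": "jog_arm", "data": {
  "series": [
    {"tx": 0, "ty": 0, "tz": 0, "wx": 3.18, "wy": 0.11, "wz": -5.09},
    {"tx": 0, "ty": 0, "tz": 0, "wx": 3.18, "wy": 0.11, "wz": -5.09},
    {"tx": 0, "ty": 0, "tz": 0, "wx": 3.18, "wy": 0.11, "wz": -5.09},
    {"tx": 0, "ty": 0, "tz": 0, "wx": 3.18, "wy": 0.11, "wz": -5.09},
    {"tx": 0, "ty": 0, "tz": 0, "wx": 3.18, "wy": 0.11, "wz": -5.09},
    {"tx": 0, "ty": 0, "tz": 0, "wx": 3.18, "wy": 0.11, "wz": -5.09},
    {"tx": 0, "ty": 0, "tz": 0, "wx": 3.18, "wy": 0.11, "wz": -5.09},
    {"tx": 0, "ty": 0, "tz": 0, "wx": 3.18, "wy": 0.11, "wz": -5.09},
    {"tx": 0, "ty": 0, "tz": 0, "wx": 3.18, "wy": 0.11, "wz": -5.09},
    {"tx": 0, "ty": 0, "tz": 0, "wx": 3.18, "wy": 0.11, "wz": -5.09},
    {"tx": 0, "ty": 0, "tz": 0, "wx": 3.18, "wy": 0.11, "wz": -5.09},
    {"tx": 0, "ty": 0, "tz": 0, "wx": 3.18, "wy": 0.11, "wz": -5.09},
    {"tx": 0, "ty": 0, "tz": 0, "wx": 3.18, "wy": 0.11, "wz": -5.09},
    {"tx": 0, "ty": 0, "tz": 0, "wx": 3.18, "wy": 0.11, "wz": -5.09},
    {"tx": 0, "ty": 0, "tz": 0, "wx": 3.18, "wy": 0.11, "wz": -5.09},
    {"tx": 0, "ty": 0, "tz": 0, "wx": 0, "wy": 0, "wz": 0},
    {"tx": 0, "ty": 0, "tz": 0, "wx": 0, "wy": 0, "wz": 0},
    {"tx": 0, "ty": 0, "tz": 0, "wx": 0, "wy": 0, "wz": 0},
    {"tx": 0, "ty": 0, "tz": 0, "wx": 0, "wy": 0, "wz": 0},
    {"tx": 0, "ty": 0, "tz": 0, "wx": 0, "wy": 0, "wz": 0}
  ]
}}

```text
time_s: 22.33
position: [0.4901, 0.0557, 0.3309]
tool_rot: [3.141, -0.557, 0.036]
ft_force: [0.4, 0.5, -2.0]
finger_gap: 0.649
finger_force: 29.8
```

```bash
python3 - <<'E'
from bench import ctrl, vision, spotter
import cv2, numpy as np
from scipy.spatial.transform import Rotation as R
for c in ("side","top"):
    d=vision.get_image(c); cv2.imwrite(f"pics/{c}6.png",d["image"])
    for t in ("blue","blue_lid","passed","row_a","other"):
        for r in spotter.pinpoint(t,c)[:2]: print(c,t,round(r["p"],2),np.round(r["location"],4))
E
python3 tgt.py [.49,.055,.33] 2 32 0
```

```text
side blue 0.76 [0.5831 0.0584 0.2938]
side blue_lid 0.59 [0.442  0.0525 0.3638]
side passed 0.58 [ 0.505  -0.232   0.0228]
side row_a 0.92 [ 0.4878 -0.145   0.0167]
side row_a 0.7 [ 0.5094 -0.322   0.0196]
side other 0.81 [0.5397 0.2263 0.0097]
side other 0.66 [0.7653 0.07   0.1561]
top blue 0.6 [0.5816 0.064  0.2887]
top blue_lid 0.89 [0.4473 0.0511 0.3624]
top passed 0.92 [ 0.5025 -0.2367  0.0188]
top passed 0.47 [0.4498 0.0502 0.3619]
top row_a 0.69 [ 0.4917 -0.1409  0.0184]
top row_a 0.69 [ 0.5104 -0.3239  0.0187]
top other 0.69 [0.5414 0.2268 0.0146]
22.93 [ 0.79 -0.27 -0.86  2.13 -0.28  0.64 -1.47] pos [0.4901 0.0554 0.3309] shift cm [-0.01 -0.04 -0.09] rot [ 0.01 -0.06  0.1 ] 0.1
```

View pics/side6.png

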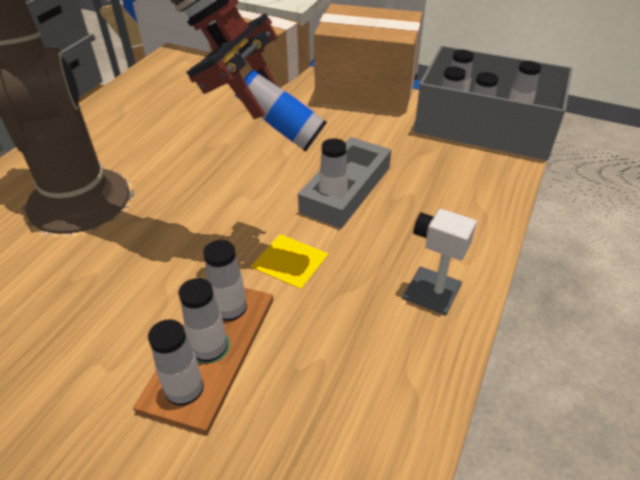

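The picture shows the blue tumbler tipped, with its base at (315,133) pointing down towards the lens at (423,225). The three tumblers stand upright on the board and the other one is still in the holder. The measured axis passes about 3 cm above the lens, tilted about 62°, and both ends are above 0.28 m.

```bash
python3 -c "
from bench import ctrl
print(ctrl.hand_in())"
```

```text
the job is handed in; nothing more can be done
None
```

I stood the passed tumbler on the green disc and let go of it. The blue one is held tipped about 62° from upright, its base pointing at the check camera's lens. I handed the job in after about 23 s; the hand-in returned no verdict.

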